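# Secure the clog in the display rest and prove its clamp screw

## Robot

A 7-joint arm with a two-finger parallel gripper is mounted at the origin on the work surface. World frame = base frame: x ahead of the robot, y to its left, z up, the work surface at z = 0. Lengths are in m, angles in rad, forces in N, time in s.
With the tool pointing down it reaches from about 0.425 to 0.925 m from the base axis. Payload 6.8 kg.
Tool frame: the origin (TCP) lies on the centre line of the jaws, within the pads' length; the fingertips stand 14 mm ahead of it and the grasp point (between the pads) lies 5 mm behind it (r.tips_ahead is the distance from the TCP to the fingertips, in m); z points along the fingers, y is the line along which they close (so a half turn about z gives the same grasp; the last joint's range is limited). The gripper opens to 85 mm and grips with 20 to 120 N. Pads are 22 mm wide; open, the fingers measure 114 mm over their backs; the gripper's body (76 mm by 85 mm) begins 54 mm behind the grasp point. The pads swing forward as they close: fully open they stand 13 mm farther back than shut.
Start: joints at [-1.456, 0.477, 0.022, 1.555, -0.011, 1.109, -0.083], TCP at [0.149, 0.658, 0.245] pointing down, gripper open.
Joint ranges: [-2.96, 2.96], [-0.34, 2.1], [-1.41, 1.46], [0.24, 2.44], [-1.37, 4.51], [0.17, 1.92], [-2.96, 2.96]. Speed limits (rad/s): [2.39, 2.39, 3.14, 3.14, 3.14, 3.14, 3.14].

## Interface

Orientations are given as a rotation vector (axis times angle).
In Python, from bench import r, eyes gives the robot as it stands.
- The arm moves only by the tool step_arm, never from a script. Its argument "rows" is a list of rows, each a list of 6 numbers: the shift along the world's x, y, z in units of 60 cm (1.0 is 60 cm), then the turn, a rotation vector about the world's x, y, z in units of pi rad (1.0 is pi rad). In form: [[x, y, z, rx, ry, rz], ...]. A call has 1 to 5 rows; each row is the pose to reach, as a shift and turn from the pose commanded when the call began, turning the shorter way round; what a row does not reach only later rows make up. A row lasts 1/12 s, in which the tool goes at most 41.7 mm and 7.16 degrees, less where a joint would pass 70% of its speed; a pose out of reach is approached as far as the arm can. A call with a number of a shift or a turn outside -1 to 1 is refused whole. A call with a gripper value outside its range is refused whole. "jaw" is the closure, from 0 (fully open) to 1 (shut), set as the call begins (left out, the last holds). The fingers move at their own pace and stop on an object; "squeeze" is the grip in N (left out, the last holds). Time passes only in rows, so rows that repeat a pose let the fingers close. It gives the time, the measured TCP pose, the force, the opening and the grip force at its end, in the units of the state.
- r.get_obs(): the state, without advancing time (a new reading comes with each control period).
- eyes.grab_frame(name): name is "side" or "top"; returns the picture (400x640x3 uint8, red, green, blue); there is no depth.
- eyes.camera_info(name): a dict with "mtx" (3x3 intrinsics, pixels), "extrinsics" (4x4, takes a point from camera to world coordinates). Camera axes: x right, y down, z forward; pixel columns grow to the right and rows downward; lengths in m; the calibration is good to about 2 mm. A picture is of the moment at which its call begins. camera_info takes no time and is no camera call.
- r.hand_in(): hands the job in; it is judged then, once.
The state is a dict: "clock": time; "joints": joint angles; "qvel": joint speeds; "tau": joint torques, N m; "tcp_pos": TCP position; "orientation": TCP orientation; "contact_force": force on the tool from outside, world axes, zero at the start; "moment": the same for the moment, N m; "grip_width": finger opening in m; "gripper_force": force on a finger pad.
Only numpy, scipy, OpenCV 4.12 (cv2) and the standard library are available. Lean on these libraries where they do the work, as an engineer would, in place of code of your own. Each camera call takes 0.05 s, during which the arm holds its last target. There are 200 camera calls.

## Task

Slide the heel stop of the shoe display rest up gently until the clog in it is snug between the stop and the toe fence. Then swing the clamp screw's bar clockwise (seen from above) until it bites, and lean on it with a steady 0.65 N m (8 N near its end) for a good second to check that the screw holds, without making it turn any further; let go, and leave the other goods on the table where they are.

Things in the scene. Friction and masses are not known exactly. Their poses are not given: they have to be found in the camera images.
- stand: The shoe display rest, fixed to the table: an aluminium plate 340 x 100 x 20 mm. Origin at the centre of its underside; +x runs along the plate from the heel stop to the toe fence, z up. The fence is a cross bar at the +x end, its inner face at x = +150 mm, its top 54 mm above the table. Side lips, 12 mm above the plate and 80 mm apart, guide the clog.
- stop (a joint): Position (m) of the sliding steel heel stop along the rest's +x, 0 = fully back, at most 0.115. It slides stiffly (about 5 N) and stays where it is left; its front face is at x = -0.100 + this value in the rest's frame.
- stop_face (a point): Centre of the heel stop's front face (which meets the clog's heel), 60 mm above the table; axes as the rest's. The stop is a box 40 mm long (from its front face back along -x), 70 mm wide, from 22 to 115 mm above the table; its back is a flat upright plate that can be pushed. A push of 10 to 15 N on it shows that the clog is home; over 25 N would crush the clog.
- clog: The clog that lies on the rest, toe towards the fence: 160 mm long, 62 mm wide, up to 50 mm high, cork sole, 0.2 kg, loose. Origin at the centre of its sole's underside, 20 mm above the table; +x towards its toe.
- clog_toe (a point): Foremost point of the clog's toe, 80 mm ahead of its origin.
- clog_heel (a point): Rearmost point of the clog's heel, 80 mm behind its origin.
- screw_axis (a point): Point on the clamp screw's upright axis at the height of the bar's centre line, 127 mm above the table, on top of the heel stop, 20 mm behind its front face. Its boss is 24 mm in diameter, its top 134 mm above the table.
- bar_end (a point): Outer end of the clamp screw's bar: a level steel rod 10 mm in diameter reaching 100 mm (105 with its round end) from the screw's axis, 127 mm above the table, over the clog. It swings freely (0.04 N m), stays where left, and tightens clockwise from above. It bites when pointing along the rest's +x to within 0.25 rad either way: the exact angle differs and must be felt.
- twist (a joint): Spring wind-up (rad) of the bitten screw, the measure of the torque on it: torque in N m divided by 30, positive clockwise; 0.022 at 0.65 N m, 0 when nothing leans on the bar. So once bitten the bar is stiff: about 4 to 5 N per mm at 80 mm from the axis.
- slip (a joint): How far the bitten screw has been turned further (rad, clockwise positive), 0 at the start. It gives way and turns at about 0.95 N m (12 N at 80 mm from the axis).
- spare_clog: The clog's mate, same size, lying elsewhere on the table; not to be disturbed.
- polish_tin: Flat round polish tin, 68 mm in diameter, 26 mm high, beside the rest; bystander.
- brush: Shoe brush 150 x 45 x 36 mm lying beside the rest; bystander.
- card_block: Small wooden block with an upright card, 70 mm wide, 68 mm high, beside the rest; bystander.
- tape_roll: Roll of clear tape lying flat, 90 mm in diameter, 25 mm high; bystander.
- shoe_tree: Wooden shoe tree about 180 mm long, 30 mm high; bystander.
Not all that is in view belongs to the job. Leave any red look-alike of the clog alone.

How it is judged:
By the outcome, as a careful person would: the job done as asked, in the order asked, and still so for the second after the job is handed in, with the robot touching nothing.
It also fails if it takes over 72 s, if anything falls off the work surface, if the arm or the gripper's body presses on something with over 40 N, if the wrist force passes 120 N, or if a joint passes its speed limit or range.

## Working session

There is one attempt and no reset: what is moved stays moved. The work goes in short steps, Python scripts to look and compute and a tool call to move; the robot and the scene stay as the last step left them, time stands still between calls to the robot, and variables do not carry over. Pictures are saved under pics/ and viewed, at most 10 in all, crops included, and the job is handed in when it is done.

Besides the shell and the picture viewer there is one more tool, called after "Request:" as name(argument=value, ...), one argument or row to a line, values as JSON. step_arm: Moves the arm, as the interface text tells. Shifts and turns lie within -1 to 1; 1 stands for 60 cm of shift or pi rad of turn. Its arguments: {"type":"object","properties":{"rows":{"type":"array"},"jaw":{"type":"number"},"squeeze":{"type":"number"}},"required":["rows"]}

```bash
ls; mkdir -p pics; python3 - <<'E'
from bench import r, eyes
import cv2
o=r.get_obs()
for k in o: print(k,o[k])
for n in ("side","top"):
    im=eyes.grab_frame(n); cv2.imwrite(f"pics/{n}0.png",im[:,:,::-1]); print(n,eyes.camera_info(n))
E
```

```text
pics
clock 0.0
joints [-1.45606793  0.4777977   0.02233968  1.55643644 -0.0115079   1.10928706
 -0.08307836]
qvel [ 0.00052166  0.00038448 -0.00049151  0.00038049 -0.0003371   0.00109686
  0.00012254]
tau [ 6.00221265e-04 -5.96427405e+01  1.60812322e+00 -2.81198144e+01
  1.24548524e-02  9.06746602e-03 -5.34267713e-06]
tcp_pos [0.1490543  0.65776748 0.24433363]
orientation [-3.49223671e-01 -3.12204651e+00  2.82569393e-03]
contact_force [-0.20019578 -0.09351908  0.26679128]
moment [ 0.01492355 -0.07860037 -0.01678317]
gripper_force 0.0
grip_width 0.08562707717436947
side {'mtx': array([[372.96935094,   0.        , 319.2105867 ],
       [  0.        , 372.96935094, 199.23289751],
       [  0.        ,   0.        ,   1.        ]]), 'extrinsics': array([[ 0.72730926, -0.47148494,  0.49872156, -0.15110647],
       [-0.68621734, -0.51151619,  0.51716241, -0.68477028],
       [ 0.01126987, -0.71836839, -0.6955716 ,  1.03582732],
       [ 0.        ,  0.        ,  0.        ,  1.        ]])}
top {'mtx': array([[370.41414367,   0.        , 319.12384318],
       [  0.        , 370.41414367, 194.28442568],
       [  0.        ,   0.        ,   1.        ]]), 'extrinsics': array([[ 2.08003534e-02, -9.75971890e-01,  2.16901396e-01,
         2.72767125e-01],
       [-9.99774625e-01, -2.12265609e-02,  3.64860478e-04,
         5.84386171e-03],
       [ 4.24797713e-03, -2.16860101e-01, -9.76193450e-01,
         1.26032532e+00],
       [ 0.00000000e+00,  0.00000000e+00,  0.00000000e+00,
         1.00000000e+00]])}
```

View pics/side0.png

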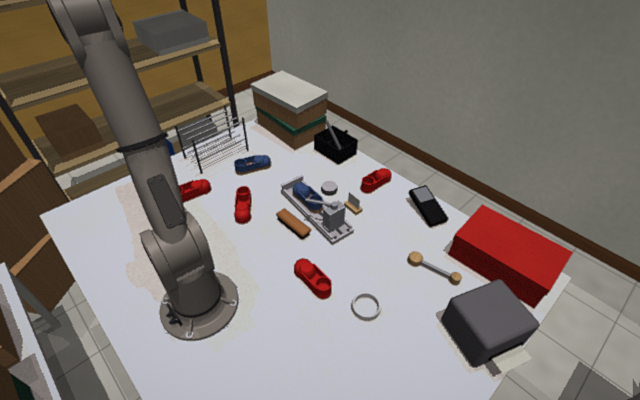

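View pics/top0.png

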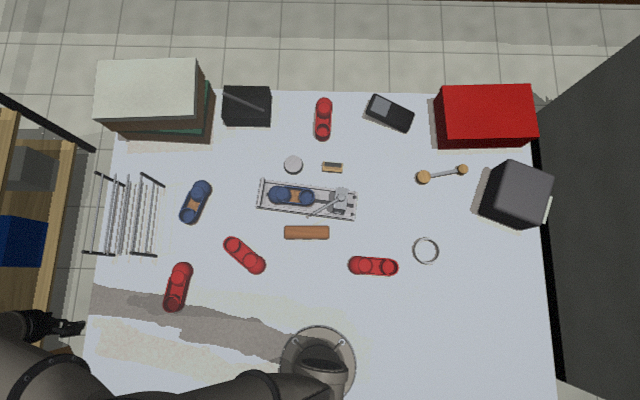

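```bash
python3 - <<'E'
import cv2, numpy as np
a=cv2.imread("pics/top0.png")[165:235,245:370]; b=cv2.imread("pics/side0.png")[165:250,270:370]
a=cv2.resize(a,None,fx=6,fy=6,interpolation=cv2.INTER_CUBIC)[:, :750]
b=cv2.resize(b,None,fx=6,fy=6,interpolation=cv2.INTER_CUBIC)
cv2.imwrite("pics/a.png",a);cv2.imwrite("pics/b.png",b)
E
```

```text
(no output)
```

View pics/a.png

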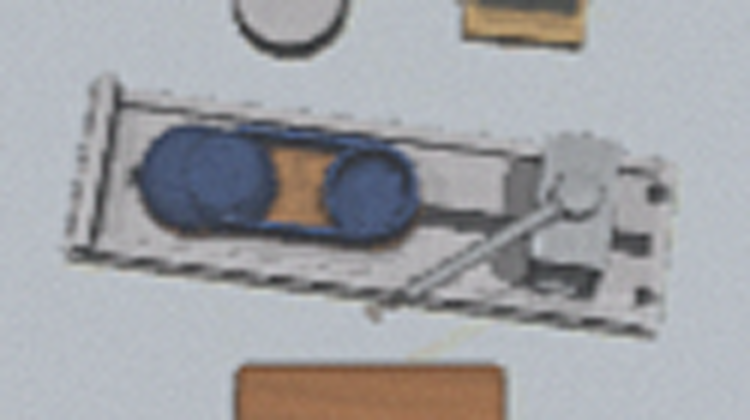

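View pics/b.png

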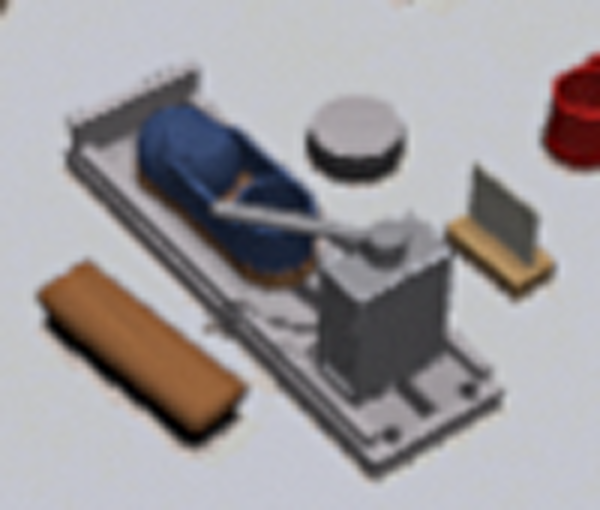

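The top crop shows the rest with the blue clog (top ≈ px (292,196)), the stop with its boss at ≈ (341,197), and the bar end at ≈ (308,217). The candidates are the blue one on the rest, the blue one at (195,202), and the red ones at (323,118), (245,255), (373,266) and (178,287). The blue one on the rest is the clog, because it lies on the plate with its toe to the fence. The one at (195,202) is the spare.

```bash
cat > h.py <<'E'
import numpy as np
from bench import r, eyes
C={n:eyes.camera_info(n) for n in("side","top")}
def ray(n,p):
    K,E=C[n]["mtx"],C[n]["extrinsics"]; d=E[:3,:3]@np.linalg.solve(K,[p[0],p[1],1]); return E[:3,3],d/np.linalg.norm(d)
def plane(n,p,z):
    c,d=ray(n,p); return c+d*(z-c[2])/d[2]
def tri(ps,pt):
    c1,d1=ray("side",ps);c2,d2=ray("top",pt)
    s=np.linalg.lstsq(np.c_[d1,-d2],c2-c1,rcond=None)[0]
    a,b=c1+s[0]*d1,c2+s[1]*d2; return (a+b)/2,np.linalg.norm(a-b)
def proj(n,X):
    K,E=C[n]["mtx"],C[n]["extrinsics"]; q=K@(E[:3,:3].T@(np.array(X)-E[:3,3])); return q[:2]/q[2]
E
python3 - <<'E'
from h import *
np.set_printoptions(precision=4,suppress=True)
T=lambda u,v:((u+.5)/6-.5+245,(v+.5)/6-.5+165)
S=lambda u,v:((u+.5)/6-.5+270,(v+.5)/6-.5+165)
print("boss",tri(S(388,232),T(577,190)), plane("top",T(577,190),.134),plane("side",S(388,232),.134))
print("end",tri(S(217,206),T(378,311)), plane("top",T(378,311),.127),plane("side",S(217,206),.127))
for n,u,v,z in [("fl",68,258,.0),("rl",655,335,.0),("rr",680,160,.02)]: print(n,plane("top",T(u,v),z))
for n,u,v,z in [("fl",72,155,.02),("rl",372,465,.02),("rr",500,395,.02)]: print("side",n,plane("side",S(u,v),z))
print("stop top corners side", [plane("side",S(*p),.115) for p in [(325,280),(449,258),(405,215)]])
print("heel",plane("top",T(418,195),.04),"toe",plane("top",T(138,178),.035))
print("brush",[plane("top",T(u,v),.036) for u,v in[(235,367),(505,367)]])
print("card",plane("side",S(520,300),0),plane("side",S(470,165),.068),plane("top",T(465,40),.01),plane("top",T(582,47),.01))
E
```

```text
boss (array([ 0.5198, -0.0621,  0.1324]), np.float64(0.00282828137234918)) [ 0.5182 -0.0612  0.134 ] [ 0.5199 -0.0638  0.134 ]
end (array([0.4633, 0.0351, 0.1191]), np.float64(0.020091539783994583)) [0.4537 0.0405 0.127 ] [0.4669 0.0241 0.127 ]
fl [0.501  0.2237 0.    ]
rl [ 0.4635 -0.1144  0.    ]
rr [ 0.5619 -0.1268  0.02  ]
side fl [0.5012 0.2096 0.02  ]
side rl [ 0.4611 -0.1158  0.02  ]
side rr [ 0.5557 -0.1296  0.02  ]
stop top corners side [array([ 0.4799, -0.0539,  0.115 ]), array([ 0.5449, -0.0898,  0.115 ]), array([ 0.5515, -0.0474,  0.115 ])]
heel [0.5339 0.0225 0.04  ] toe [0.5413 0.1808 0.035 ]
brush [array([0.4352, 0.1216, 0.036 ]), array([ 0.4384, -0.0279,  0.036 ])]
card [ 0.638  -0.0725  0.    ] [ 0.6501 -0.0108  0.068 ] [ 0.6335 -0.0023  0.01  ] [ 0.6308 -0.0708  0.01  ]
```

Request:
step_arm(
  rows=[
    [0.21,-0.215,0,0,0,0],
    [0.21,-0.215,0,0,0,0],
    [0.21,-0.215,0,0,0,0],
    [0.21,-0.215,0,0,0,0.0355],
    [0.21,-0.215,0,0,0,0.0355],
  ],
  jaw=1,
)

```text
clock: 0.52
tcp_pos: [0.2812, 0.5236, 0.245]
orientation: [0.178, 3.134, -0.005]
contact_force: [1.1, -1.0, 0.2]
grip_width: 0.0257
gripper_force: 0.0
```

Request:
step_arm(
  rows=[
    [0.21,-0.215,0,0,0,0],
    [0.21,-0.215,0,0,0,0],
    [0.21,-0.215,0,0,0,0],
    [0.21,-0.215,0,0,0,0],
    [0.21,-0.215,0,0,0,0],
  ],
)

```text
clock: 0.93
tcp_pos: [0.4062, 0.3941, 0.2452]
orientation: [0.188, 3.134, -0.004]
contact_force: [0.4, -1.1, 0.5]
grip_width: 0.0001
gripper_force: 0.0
```

Request:
step_arm(
  rows=[
    [0.135,-0.3,0,0,0,0],
    [0.135,-0.3,0,0,0,0],
    [0.135,-0.3,0,0,0,0],
    [0.135,-0.3,0,0,0,0],
    [0.135,-0.3,0,0,0,0],
  ],
)

```text
clock: 1.35
tcp_pos: [0.4832, 0.2164, 0.2452]
orientation: [0.18, 3.136, -0.002]
contact_force: [0.7, -0.3, -0.8]
grip_width: -0.0
gripper_force: 0.0
```

Request:
step_arm(
  rows=[
    [0.04,-0.32,0,0,0,0],
    [0.04,-0.32,0,0,0,0],
    [0.04,-0.32,0,0,0,0],
    [0.04,-0.32,0,0,0,0],
    [0.04,-0.32,0,0,0,0],
  ],
)

```text
clock: 1.77
tcp_pos: [0.5058, 0.0236, 0.2453]
orientation: [-0.182, -3.136, 0.002]
contact_force: [-0.1, 0.6, 0.7]
grip_width: 0.0002
gripper_force: 0.0
```

Request:
step_arm(
  rows=[
    [0.005,-0.27,0,0,0,0],
    [0.005,-0.27,0,0,0,0],
    [0.005,-0.27,0,0,0,0],
    [0.005,-0.27,0,0,0,0],
    [0.005,-0.27,0,0,0,0],
  ],
)

```text
clock: 2.18
tcp_pos: [0.5078, -0.1424, 0.2457]
orientation: [0.193, 3.135, -0.006]
contact_force: [1.1, 0.1, 0.4]
grip_width: 0.0001
gripper_force: 0.0
```

Request:
step_arm(
  rows=[
    [0,0,-0.25,0,0,0],
    [0,0,-0.25,0,0,0],
    [0,0,-0.25,0,0,0],
    [0,0,-0.25,0,0,0],
    [0,0,-0.25,0,0,0],
  ],
)

```text
clock: 2.6
tcp_pos: [0.5052, -0.1324, 0.0903]
orientation: [-0.174, -3.127, -0.001]
contact_force: [-1.2, 0.7, 0.3]
grip_width: 0.0004
gripper_force: 0.0
```

```bash
python3 - <<'E'
from h import *
import cv2
a=eyes.grab_frame("top")[150:235,245:370]; b=eyes.grab_frame("side")[150:250,270:370]
f=lambda q:cv2.resize(q,(400,400*q.shape[0]//q.shape[1]),interpolation=cv2.INTER_CUBIC)
a,b=f(a),f(b); h=max(a.shape[0],b.shape[0]); p=np.zeros((h,800,3),np.uint8); p[:a.shape[0],:400]=a;p[:b.shape[0],400:]=b
cv2.imwrite("pics/c.png",p[:,:,::-1]); o=r.get_obs(); print(o["tcp_pos"],o["contact_force"],r.tips_ahead)
E
```

```text
[ 0.50880395 -0.13356587  0.09513203] [0.06896314 0.21493137 1.47174074] 0.014
```

View pics/c.png

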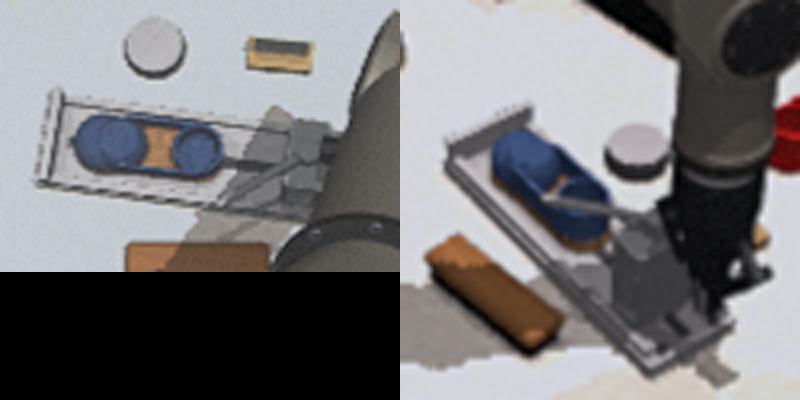

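The picture shows the closed fingers just behind the stop's back plate, in line with the rest and touching nothing. Next I push along +x of the rest.

Request:
step_arm(
  rows=[
    [0.0015,0.0133,0,0,0,0],
    [0.003,0.0265,0,0,0,0],
    [0.0045,0.04,0,0,0,0],
    [0.006,0.053,0,0,0,0],
    [0.0068,0.06,0,0,0,0],
  ],
)

```text
clock: 3.12
tcp_pos: [0.5144, -0.097, 0.0966]
orientation: [0.173, 3.134, -0.001]
contact_force: [-0.1, -4.7, 4.0]
grip_width: 0.0002
gripper_force: 2.1
```

Request:
step_arm(
  rows=[
    [0.0012,0.01,0,0,0,0],
    [0.0023,0.02,0,0,0,0],
    [0.0034,0.03,0,0,0,0],
    [0.0045,0.04,0,0,0,0],
    [0.0045,0.04,0,0,0,0],
  ],
)

```text
clock: 3.53
tcp_pos: [0.5168, -0.073, 0.096]
orientation: [0.174, 3.135, -0.0]
contact_force: [1.5, -2.2, 1.8]
grip_width: 0.0003
gripper_force: 0.5
```

Request:
step_arm(
  rows=[
    [0.0012,0.01,0,0,0,0],
    [0.0023,0.02,0,0,0,0],
    [0.0034,0.03,0,0,0,0],
    [0.0045,0.04,0,0,0,0],
    [0.0045,0.04,0,0,0,0],
  ],
)

```text
clock: 3.95
tcp_pos: [0.5193, -0.0491, 0.0957]
orientation: [0.174, 3.135, 0.0]
contact_force: [1.1, -2.4, 2.0]
grip_width: 0.0002
gripper_force: 0.3
```

Request:
step_arm(
  rows=[
    [0.0006,0.005,0,0,0,0],
    [0.0012,0.01,0,0,0,0],
    [0.0017,0.015,0,0,0,0],
    [0.0023,0.02,0,0,0,0],
    [0.0023,0.02,0,0,0,0],
  ],
)

```text
clock: 4.37
tcp_pos: [0.5203, -0.0384, 0.0956]
orientation: [0.176, 3.136, -0.001]
contact_force: [1.1, -4.4, 2.1]
grip_width: -0.0001
gripper_force: 1.0
```

```bash
python3 - <<'E'
from h import *
import cv2
a=eyes.grab_frame("top")[150:235,245:370]; b=eyes.grab_frame("side")[150:250,270:370]
f=lambda q:cv2.resize(q,(400,400*q.shape[0]//q.shape[1]),interpolation=cv2.INTER_CUBIC)
a,b=f(a),f(b); h=max(a.shape[0],b.shape[0]); p=np.zeros((h,800,3),np.uint8); p[:a.shape[0],:400]=a;p[:b.shape[0],400:]=b
cv2.imwrite("pics/d.png",p[:,:,::-1]); o=r.get_obs(); print(o["tcp_pos"],o["contact_force"])
E
```

```text
[ 0.52031562 -0.03838455  0.09557062] [ 0.91078793 -4.13269381  3.00026954]
```

View pics/d.png

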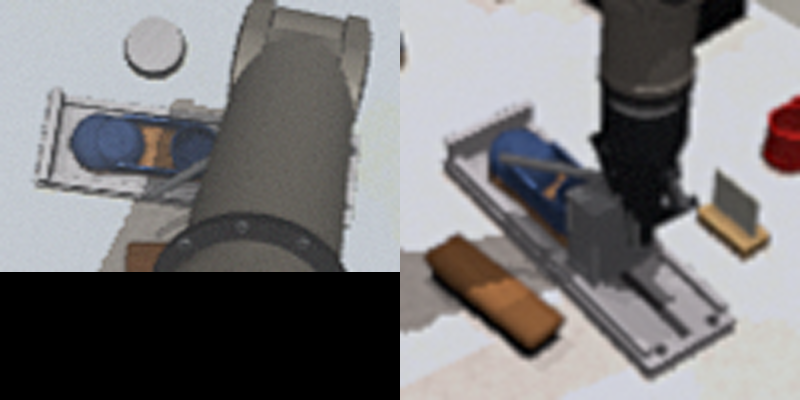

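The stop has reached the clog's heel, and the toe is still about 15 mm from the fence. I continue more slowly.

Request:
step_arm(
  rows=[
    [0.0004,0.0033,0,0,0,0],
    [0.0008,0.0067,0,0,0,0],
    [0.0011,0.01,0,0,0,0],
    [0.0015,0.0133,0,0,0,0],
    [0.0015,0.0133,0,0,0,0],
  ],
)

```text
clock: 4.88
tcp_pos: [0.5213, -0.0305, 0.0956]
orientation: [0.176, 3.136, -0.001]
contact_force: [1.7, -5.0, 3.4]
grip_width: 0.0001
gripper_force: 1.0
```

Request:
step_arm(
  rows=[
    [0.0002,0.0017,0,0,0,0],
    [0.0004,0.0033,0,0,0,0],
    [0.0006,0.005,0,0,0,0],
    [0.0008,0.0067,0,0,0,0],
    [0.0008,0.0067,0,0,0,0],
  ],
)

```text
clock: 5.3
tcp_pos: [0.5216, -0.0267, 0.0956]
orientation: [0.177, 3.136, -0.001]
contact_force: [0.7, -5.9, 3.6]
grip_width: 0.0002
gripper_force: 1.2
```

Request:
step_arm(
  rows=[
    [0.0001,0.0012,0,0,0,0],
    [0.0003,0.0023,0,0,0,0],
    [0.0004,0.0035,0,0,0,0],
    [0.0004,0.0035,0,0,0,0],
  ],
)

```text
clock: 5.63
tcp_pos: [0.5219, -0.0247, 0.0956]
orientation: [0.177, 3.136, -0.001]
contact_force: [1.4, -6.3, 2.9]
grip_width: 0.0001
gripper_force: 1.2
```

Request:
step_arm(
  rows=[
    [0.0001,0.0012,0,0,0,0],
    [0.0003,0.0023,0,0,0,0],
    [0.0004,0.0035,0,0,0,0],
    [0.0004,0.0035,0,0,0,0],
  ],
)

```text
clock: 5.97
tcp_pos: [0.5221, -0.0226, 0.0956]
orientation: [0.177, 3.136, -0.001]
contact_force: [1.0, -5.4, 3.9]
grip_width: -0.0
gripper_force: 1.2
```

Request:
step_arm(
  rows=[
    [0.0001,0.0012,0,0,0,0],
    [0.0003,0.0023,0,0,0,0],
    [0.0004,0.0035,0,0,0,0],
    [0.0004,0.0035,0,0,0,0],
  ],
)

```text
clock: 6.3
tcp_pos: [0.5221, -0.0222, 0.0956]
orientation: [0.179, 3.136, -0.004]
contact_force: [0.9, -10.1, 4.3]
grip_width: 0.0001
gripper_force: 2.6
```

Request:
step_arm(
  rows=[
    [0.0001,0.0009,0,0,0,0],
    [0.0002,0.0017,0,0,0,0],
    [0.0002,0.0017,0,0,0,0],
  ],
)

```text
clock: 6.55
tcp_pos: [0.5221, -0.0221, 0.0957]
orientation: [0.18, 3.136, -0.005]
contact_force: [-0.5, -13.1, 4.9]
grip_width: -0.0002
gripper_force: 3.3
```

Request:
step_arm(
  rows=[
    [0.0001,0.0009,0,0,0,0],
    [0.0002,0.0017,0,0,0,0],
    [0.0002,0.0017,0,0,0,0],
  ],
)

```text
clock: 6.8
tcp_pos: [0.5221, -0.0219, 0.0957]
orientation: [0.182, 3.136, -0.006]
contact_force: [-0.1, -15.7, 5.0]
grip_width: -0.0001
gripper_force: 4.0
```

The push reads 15.7 N and the stop no longer moves, so the clog is snug. I back off and rise.

Request:
step_arm(
  rows=[
    [-0.0008,-0.0067,0,0,0,0],
    [-0.003,-0.027,0,0,0,0],
    [-0.0075,-0.0663,0,0,0,0],
    [-0.0075,-0.0663,0,0,0,0],
  ],
)

```text
clock: 7.13
tcp_pos: [0.5163, -0.061, 0.0951]
orientation: [-0.18, -3.135, 0.002]
contact_force: [-0.2, -1.4, 0.0]
grip_width: -0.0003
gripper_force: 0.0
```

Request:
step_arm(
  rows=[
    [0,0,0.25,0,0,0],
    [0,0,0.25,0,0,0],
    [0,0,0.25,0,0,0],
    [0,0,0.25,0,0,0],
    [0,0,0.25,0,0,0],
  ],
)

```text
clock: 7.55
tcp_pos: [0.5205, -0.0571, 0.2506]
orientation: [0.174, 3.128, 0.004]
contact_force: [1.1, -0.7, -0.1]
grip_width: 0.0002
gripper_force: 0.0
```

```bash
python3 - <<'E'
from h import *
o=r.get_obs(); print(o["joints"],o["tcp_pos"],o["contact_force"],o["moment"])
E
```

```text
[-0.37309781  0.2242475   0.42794692  1.93784852 -0.11309584  0.99334907
  1.56643503] [ 0.52051835 -0.05706764  0.2506423 ] [ 1.07594876 -0.65681869 -0.12250375] [ 0.00017499 -0.05965472 -0.03594482]
```

Request:
step_arm(
  rows=[
    [-0.115,0.23,0,0,0,0.18],
    [-0.115,0.23,0,0,0,0.18],
    [-0.115,0.23,0,0,0,0.18],
    [-0.115,0.23,0,0,0,0.18],
    [-0.115,0.23,0,0,0,0.18],
  ],
)

```text
clock: 7.97
tcp_pos: [0.4451, 0.0869, 0.2444]
orientation: [0.731, -3.052, -0.004]
contact_force: [0.2, -1.0, 0.4]
grip_width: -0.0002
gripper_force: 0.0
```

Request:
step_arm(
  rows=[
    [0,0,0,0,0,0.181],
    [0,0,0,0,0,0.181],
    [0,0,0,0,0,0.181],
    [0,0,0,0,0,0.181],
    [0,0,0,0,0,0.181],
  ],
)

```text
clock: 8.38
tcp_pos: [0.4478, 0.0811, 0.2444]
orientation: [1.547, -2.732, -0.002]
contact_force: [0.1, -0.4, -0.1]
grip_width: 0.0001
gripper_force: 0.0
```

```bash
python3 - <<'E'
from h import *
import cv2
o=r.get_obs(); print(o["tcp_pos"],o["orientation"],o["contact_force"],o["joints"][6])
A=np.array([.5276,.0187,.127]); e=np.array([.112,.9937,0])
print(proj("side",A+[0,0,.007]),proj("top",A+[0,0,.007]))
a=eyes.grab_frame("top")[165:235,245:345]; b=eyes.grab_frame("side")[160:240,270:370]
f=lambda q:cv2.resize(q,(400,4*q.shape[0]),interpolation=cv2.INTER_CUBIC)
a,b=f(a),f(b); h=max(a.shape[0],b.shape[0]); p=np.zeros((h,800,3),np.uint8); p[:a.shape[0],:400]=a;p[:b.shape[0],400:]=b
cv2.imwrite("pics/e.png",p[:,:,::-1])
E
```

```text
[0.44779992 0.08111387 0.244411  ] [ 1.54684381e+00 -2.73215526e+00 -1.69908680e-03] [ 0.12679005 -0.44417762 -0.10423315] 2.316185939916419
[319.41607278 190.25858191] [315.16651231 192.76798762]
```

View pics/e.png

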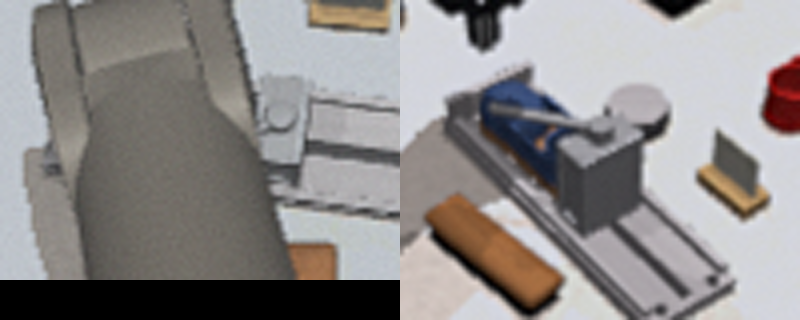

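```bash
python3 - <<'E'
from h import *
b=tri((320.4,191.0),(314.8,193.4)); print(b)
e=np.array([.112,.9937]);L=np.array([-.9937,.112])
t=plane("side",(291.9,186.2),.127); print(t)
A=(b[0][:2]+[.5276,.0187])/2; v=t[:2]-A; print(A,np.hypot(*v),np.degrees(np.arctan2(v@L,v@e)))
c=np.array([.531,.0485]); print((b[0][:2]-c)@e,(b[0][:2]-c)@L)
for q in [(.06,.075),(.066,.04),(.077,.02)]:
    print(q, A+(q[0]-.0025)*e+(q[1]+.0205)*L)
E
```

```text
(array([0.52883655, 0.01842977, 0.12903904]), np.float64(0.005107735519905812))
[0.47428767 0.10761338 0.127     ]
[0.52821827 0.01856488] 0.1041064094602124 37.63110579249957
-0.030123098406236087 -0.0012180412580814156
(0.06, 0.075) [0.43975992 0.08639863]
(0.066, 0.04) [0.47521142 0.08844083]
(0.077, 0.02) [0.49631742 0.09713153]
```

The boss is at ≈ (315,193) in the top view and (320,191) in the side view. The bar tip is at (292,186) in the side view, so the bar points 38° counter-clockwise of the rest's +x. I descend beside it.

Request:
step_arm(
  rows=[
    [0,0,-0.2,0,0,0],
    [0,0,-0.205,0,0,0],
    [0,0,-0.205,0,0,0],
    [0,0,-0.205,0,0,0],
    [0,0,-0.205,0,0,0],
  ],
)

```text
clock: 8.9
tcp_pos: [0.447, 0.0804, 0.1211]
orientation: [1.532, -2.736, -0.002]
contact_force: [-0.0, 0.4, -0.2]
grip_width: -0.0
gripper_force: 0.0
```

```bash
python3 - <<'E'
from h import *
o=r.get_obs(); print(o["tcp_pos"],o["orientation"],o["contact_force"],o["moment"])
E
```

```text
[0.44703624 0.0803632  0.12106026] [ 1.53240078e+00 -2.73581249e+00 -1.52763352e-03] [-0.00307144  0.43738389 -0.24217436] [ 0.01880729 -0.01543399 -0.03149093]
```

Request:
step_arm(
  rows=[
    [0.018,0.005,0,0,0,0],
    [0.03,0.009,0,0,0,0],
    [0.04,0.014,0,0,0,0],
    [0.05,0.019,0,0,0,0],
    [0.058,0.023,0,0,0,0],
  ],
)

```text
clock: 9.32
tcp_pos: [0.4853, 0.0954, 0.1236]
orientation: [-1.536, 2.737, -0.001]
contact_force: [-0.3, -0.4, 0.1]
grip_width: -0.0001
gripper_force: 0.3
```

Request:
step_arm(
  rows=[
    [0.002,0.0005,0,0,0,0],
    [0.004,0.001,0,0,0,0],
    [0.006,0.0015,0,0,0,0],
    [0.006,0.0015,0,0,0,0],
  ],
)

```text
clock: 9.65
tcp_pos: [0.4872, 0.0956, 0.1223]
orientation: [1.537, -2.74, -0.0]
contact_force: [-0.6, 0.2, 0.2]
grip_width: -0.0
gripper_force: 0.2
```

```bash
python3 - <<'E'
from h import *
import cv2
o=r.get_obs(); print(o["tcp_pos"],o["contact_force"],o["moment"])
b=eyes.grab_frame("side")[150:230,265:365]
cv2.imwrite("pics/f.png",cv2.resize(b,(600,480),interpolation=cv2.INTER_CUBIC)[:,:,::-1])
E
```

```text
[0.48715623 0.0955602  0.1222728 ] [-0.56126163  0.23052659  0.22695271] [0.01221097 0.07620469 0.01141516]
```

View pics/f.png

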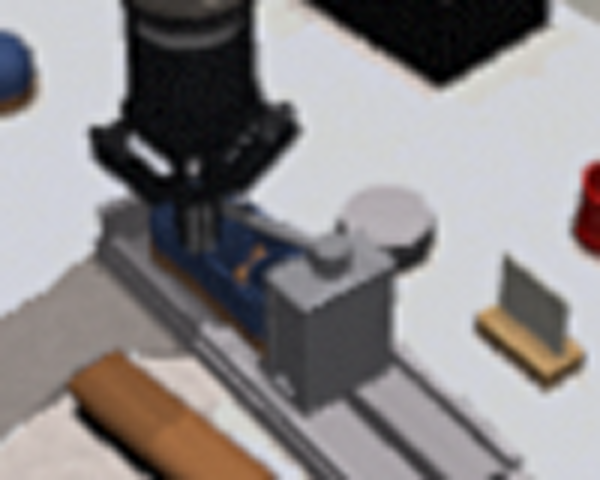

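The picture shows the fingers against the bar near its end, swinging it. Now I feel for the bite in small steps.

Request:
step_arm(
  rows=[
    [0.0022,0.0005,0,0,0,0],
    [0.0044,0.0009,0,0,0,0],
    [0.0066,0.0013,0,0,0,0],
    [0.0066,0.0013,0,0,0,0],
  ],
)

```text
clock: 10.03
tcp_pos: [0.4914, 0.0965, 0.1223]
orientation: [-1.538, 2.739, -0.0]
contact_force: [-0.5, 0.8, 0.1]
grip_width: -0.0002
gripper_force: 0.2
```

Request:
step_arm(
  rows=[
    [0.0022,0.0003,0,0,0,0],
    [0.0044,0.0006,0,0,0,0],
    [0.0066,0.0008,0,0,0,0],
    [0.0066,0.0008,0,0,0,0],
  ],
)

```text
clock: 10.37
tcp_pos: [0.4955, 0.097, 0.1224]
orientation: [-1.537, 2.739, -0.0]
contact_force: [-0.1, 0.3, -0.0]
grip_width: 0.0001
gripper_force: 0.2
```

Request:
step_arm(
  rows=[
    [0.0022,0.0002,0,0,0,0],
    [0.0044,0.0004,0,0,0,0],
    [0.0066,0.0006,0,0,0,0],
    [0.0066,0.0006,0,0,0,0],
  ],
)

```text
clock: 10.7
tcp_pos: [0.4995, 0.0973, 0.1223]
orientation: [-1.537, 2.739, -0.0]
contact_force: [-1.2, 0.6, -0.2]
grip_width: 0.0001
gripper_force: 0.2
```

Request:
step_arm(
  rows=[
    [0.0022,0.0001,0,0,0,0],
    [0.0044,0.0003,0,0,0,0],
    [0.0055,0.0004,0,0,0,0],
    [0.0055,0.0004,0,0,0,0],
  ],
)

```text
clock: 11.03
tcp_pos: [0.5026, 0.0975, 0.1223]
orientation: [-1.537, 2.739, -0.0]
contact_force: [-0.0, 0.1, -0.6]
grip_width: 0.0002
gripper_force: 0.2
```

Request:
step_arm(
  rows=[
    [0.0022,0.0001,0,0,0,0],
    [0.0044,0.0002,0,0,0,0],
    [0.006,0.0003,0,0,0,0],
    [0.006,0.0003,0,0,0,0],
  ],
)

```text
clock: 11.37
tcp_pos: [0.5063, 0.0977, 0.1223]
orientation: [-1.537, 2.739, -0.0]
contact_force: [-1.1, 0.7, 0.8]
grip_width: 0.0002
gripper_force: 0.2
```

Request:
step_arm(
  rows=[
    [0.0022,0.0001,0,0,0,0],
    [0.0044,0.0002,0,0,0,0],
    [0.006,0.0002,0,0,0,0],
    [0.006,0.0002,0,0,0,0],
  ],
)

```text
clock: 11.7
tcp_pos: [0.5099, 0.0978, 0.1223]
orientation: [-1.537, 2.739, -0.0]
contact_force: [-0.6, 0.9, -0.8]
grip_width: -0.0002
gripper_force: 0.2
```

Request:
step_arm(
  rows=[
    [0.0022,0,0,0,0,0],
    [0.0044,0,0,0,0,0],
    [0.006,0,0,0,0,0],
    [0.006,0,0,0,0,0],
  ],
)

```text
clock: 12.03
tcp_pos: [0.5135, 0.0977, 0.1223]
orientation: [-1.537, 2.74, -0.0]
contact_force: [-1.5, 0.3, -0.3]
grip_width: -0.0001
gripper_force: 0.2
```

Request:
step_arm(
  rows=[
    [0.0022,0,0,0,0,0],
    [0.0044,-0.0002,0,0,0,0],
    [0.006,-0.0003,0,0,0,0],
    [0.006,-0.0003,0,0,0,0],
  ],
)

```text
clock: 12.37
tcp_pos: [0.5171, 0.0975, 0.1224]
orientation: [-1.537, 2.74, -0.0]
contact_force: [-0.4, 0.8, 0.9]
grip_width: -0.0
gripper_force: 0.2
```

Request:
step_arm(
  rows=[
    [0.0022,-0.0002,0,0,0,0],
    [0.0044,-0.0005,0,0,0,0],
    [0.006,-0.0007,0,0,0,0],
    [0.006,-0.0007,0,0,0,0],
  ],
)

```text
clock: 12.7
tcp_pos: [0.5207, 0.0971, 0.1224]
orientation: [-1.537, 2.739, -0.0]
contact_force: [-0.6, -0.1, 0.4]
grip_width: 0.0004
gripper_force: 0.2
```

Request:
step_arm(
  rows=[
    [0.002,-0.0003,0,0,0,0],
    [0.004,-0.0005,0,0,0,0],
    [0.005,-0.0007,0,0,0,0],
    [0.005,-0.0007,0,0,0,0],
  ],
)

```text
clock: 13.03
tcp_pos: [0.5229, 0.0968, 0.1221]
orientation: [1.537, -2.738, -0.001]
contact_force: [-2.8, 1.9, 0.7]
grip_width: 0.0001
gripper_force: 1.3
```

The bar has bitten. Now I lean on it gradually.

Request:
step_arm(
  rows=[
    [0.0008,-0.0002,0,0,0,0],
    [0.0016,-0.0004,0,0,0,0],
    [0.0016,-0.0004,0,0,0,0],
  ],
)

```text
clock: 13.28
tcp_pos: [0.5237, 0.0967, 0.1221]
orientation: [1.537, -2.738, -0.001]
contact_force: [-5.1, 1.7, 0.1]
grip_width: -0.0
gripper_force: 2.3
```

```bash
python3 - <<'E'
from h import *
o=r.get_obs(); print(o["tcp_pos"],o["contact_force"],o["contact_force"][:2]@[-.969,.249],o["moment"])
E
```

```text
[0.52368836 0.09668628 0.12205623] [-5.1364528   1.73026355  0.06327387] 5.408058389810894 [0.41321973 0.85089491 0.07695953]
```

Request:
step_arm(
  rows=[
    [0.0008,-0.0002,0,0,0,0],
    [0.0014,-0.0003,0,0,0,0],
    [0.0014,-0.0003,0,0,0,0],
  ],
)

```text
clock: 13.53
tcp_pos: [0.5242, 0.0966, 0.122]
orientation: [1.537, -2.738, -0.002]
contact_force: [-5.9, 2.4, 1.3]
grip_width: -0.0002
gripper_force: 2.9
```

```bash
python3 - <<'E'
from h import *
o=r.get_obs(); print(o["tcp_pos"],o["contact_force"],o["contact_force"][:2]@[-.969,.249],o["moment"])
E
```

```text
[0.52422492 0.09658218 0.12195966] [-5.94540803  2.37394237  1.27902172] 6.352212033007921 [0.45828583 1.13949719 0.02324179]
```

```bash
cat > avg.py <<'E'
from h import *
F=[];M=[];P=[]
for i in range(10):
    eyes.grab_frame("side"); o=r.get_obs(); F.append(o["contact_force"]);M.append(o["moment"]);P.append(o["tcp_pos"])
F=np.array(F);f=F.mean(0);print(f,F.std(0),"Fn",f[:2]@[-.969,.249],"M",np.mean(M,0),"tcp",np.mean(P,0),o["clock"])
E
python3 avg.py
```

```text
[-5.70945409  2.20159089  1.02204702] [0.57762083 0.55254786 0.47228092] Fn 6.080657148781267 M [0.43601536 1.11107965 0.02996307] tcp [0.52418914 0.09657069 0.12196971] 14.0333
```

Request:
step_arm(
  rows=[
    [0.0008,-0.0002,0,0,0,0],
    [0.0017,-0.0004,0,0,0,0],
    [0.0017,-0.0004,0,0,0,0],
  ],
)

```text
clock: 14.28
tcp_pos: [0.5248, 0.0965, 0.1219]
orientation: [1.537, -2.737, -0.003]
contact_force: [-7.2, 2.1, 1.2]
grip_width: 0.0001
gripper_force: 3.5
```

```bash
python3 avg.py
```

```text
[-6.71599157  2.84229979  1.22578119] [0.34210413 0.38088512 0.52040275] Fn 7.21552848147078 M [0.52825149 1.34731119 0.03655046] tcp [0.52471101 0.09647492 0.12182475] 14.7833
```

Request:
step_arm(
  rows=[
    [0.0007,-0.0002,0,0,0,0],
    [0.0012,-0.0003,0,0,0,0],
    [0.0012,-0.0003,0,0,0,0],
  ],
)

```text
clock: 15.03
tcp_pos: [0.5251, 0.0964, 0.1217]
orientation: [1.537, -2.736, -0.003]
contact_force: [-7.4, 4.2, 1.1]
grip_width: -0.0002
gripper_force: 4.0
```

```bash
python3 avg.py; python3 avg.py
```

```text
[-7.63052733  2.98086192  1.37279481] [0.35723885 0.49410566 0.52486725] Fn 8.136215601609312 M [0.59385767 1.52203079 0.02543221] tcp [0.52503857 0.09640982 0.12171368] 15.5333
[-7.39835121  2.97029074  1.48176786] [0.40616963 0.3728372  0.54602029] Fn 7.908604720305617 M [0.5919156  1.505742   0.03696361] tcp [0.52503929 0.09641206 0.12171385] 16.0333
```

```bash
python3 avg.py; python3 avg.py
```

```text
[-7.52669354  3.02082816  1.198997  ] [0.58750539 0.62986508 0.55107456] Fn 8.045552253547772 M [0.60163135 1.5171831  0.04107871] tcp [0.52504087 0.09641335 0.12171637] 16.5333
[-7.59997984  2.98657505  1.32120939] [0.39293894 0.27845092 0.52341996] Fn 8.108037648597714 M [0.59486466 1.50744732 0.0404793 ] tcp [0.52503958 0.09640963 0.12171539] 17.0333
```

Request:
step_arm(
  rows=[
    [-0.003,0.0008,0,0,0,0],
    [-0.008,0.002,0,0,0,0],
    [-0.025,0.006,0,0,0,0],
    [-0.066,0.015,0,0,0,0],
    [-0.066,0.015,0,0,0,0],
  ],
)

```text
clock: 17.45
tcp_pos: [0.4839, 0.1053, 0.122]
orientation: [1.538, -2.737, -0.002]
contact_force: [-0.5, -0.1, -0.5]
grip_width: 0.0002
gripper_force: 0.0
```

Request:
step_arm(
  rows=[
    [0,0,0.2,0,0,0],
    [0,0,0.2,0,0,0],
    [0,0,0.2,0,0,0],
    [0,0,0.2,0,0,0],
    [0,0,0.2,0,0,0],
  ],
)

```text
clock: 17.87
tcp_pos: [0.4893, 0.1052, 0.245]
orientation: [-1.534, 2.734, -0.002]
contact_force: [-0.6, 0.9, -0.7]
grip_width: -0.0002
gripper_force: 0.0
```

```bash
python3 - <<'E'
from h import *
import cv2
o=r.get_obs(); print(o["tcp_pos"],o["contact_force"])
b=eyes.grab_frame("side")[130:250,220:380]
cv2.imwrite("pics/g.png",cv2.resize(b,(800,600),interpolation=cv2.INTER_CUBIC)[:,:,::-1])
E
```

```text
[0.48929164 0.10516999 0.24503512] [-0.56485511  0.89112593 -0.74265605]
```

View pics/g.png

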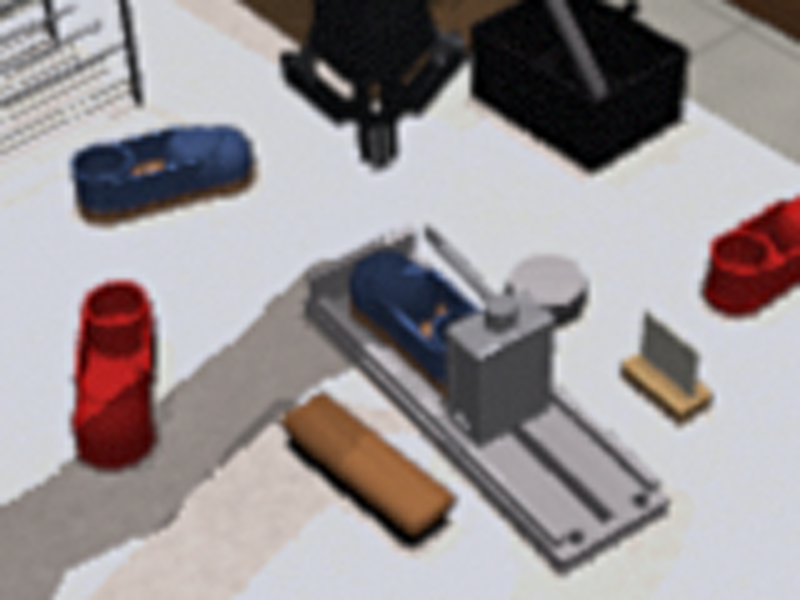

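The bar tip is at ≈ (306,176), pointing along the rest. The clog lies between the stop and the fence, the other goods have not moved, and the gripper is clear. I hand in.

```bash
python3 - <<'E'
from h import *
t=plane("side",(305.7,176.2),.127); v=t[:2]-[.528,.0185]; print(np.hypot(*v),83.6-np.degrees(np.arctan2(v[1],v[0])))
print(r.hand_in())
E
```

```text
0.09887218723587474 5.470433474073687
the job is handed in; nothing more can be done
None
```

I slid the stop up until the clog was snug, at about 15.7 N. The bar bit about 5–8° clockwise past the rest's +x. I leaned on it with about 8 N (0.64 N m) for nearly 2 s without it turning further, then let go, left the other goods where they were, and handed the job in.

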